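# Find the stamped power supply and push it over the dispatch line

## Task

Two black power supply cases stand on end on the repair bench, and one has a stamp underneath. Using only the fingertips and lifting neither off the bench, tip the left case (as the robot sees it) over towards the robot so that it lies on its broad face and shows its underside, then tip the right one the same way. Then push the stamped one, still lying, away from the robot until all of it is beyond the white dispatch line; leave the other lying short of the line and do not disturb the other things on the bench.

Things in the scene. Friction and masses are not known exactly. Their poses are not given: they have to be found in the camera images.
- case_a: One of two outwardly alike black power supply cases (0.3 to 0.52 kg) standing on end: plain closed box 110 mm tall (z), 100 mm wide (y), 55 mm deep (x), vent slots on both broad faces, sockets on top. Origin at the centre of the underside; z points to the top end, x out of the broad face that looks away from the robot. Which case stands at the left varies.
- case_b: One of two outwardly alike black power supply cases (0.3 to 0.52 kg) standing on end: plain closed box 110 mm tall (z), 100 mm wide (y), 55 mm deep (x), vent slots on both broad faces, sockets on top. Origin at the centre of the underside; z points to the top end, x out of the broad face that looks away from the robot. Which case stands at the left varies.
- case_a_mid (a point): Centre of case_a, half-way up (55 mm above its underside along its z). Pulled towards the robot high on its far broad face (1 to 2 N), the case rocks over its lower near edge, falls past 27 degrees, and lies on its near broad face: 110 mm long away from the robot, 55 mm high, its x up, underside facing away from the robot.
- case_b_mid (a point): Centre of case_b, half-way up (55 mm above its underside along its z). Pulled towards the robot high on its far broad face (1 to 2 N), the case rocks over its lower near edge, falls past 27 degrees, and lies on its near broad face: 110 mm long away from the robot, 55 mm high, its x up, underside facing away from the robot.
- stamp (a point): Centre of the stamp, on the underside of one of the two cases, hidden while that case stands: a pale disc 49 mm across with a dark bar in it. The other case's underside has screws only.
- corner_top_l (a point): Corner of the stamped case's outline as it lies, half-way through its depth (27.5 mm from either broad face): top end, left edge (50 mm to the +y side of the case's centre plane).
- corner_top_r (a point): Corner of the stamped case's outline as it lies, half-way through its depth (27.5 mm from either broad face): top end, right edge (50 mm to the -y side of the case's centre plane).
- corner_foot_l (a point): Corner of the stamped case's outline as it lies, half-way through its depth (27.5 mm from either broad face): underside end, left edge (50 mm to the +y side of the case's centre plane).
- corner_foot_r (a point): Corner of the stamped case's outline as it lies, half-way through its depth (27.5 mm from either broad face): underside end, right edge (50 mm to the -y side of the case's centre plane).
- line: The dispatch line: a straight white tape 22 mm wide and 700 mm long, flat on the bench, running from left to right beyond the cases. Origin at the middle of its far edge; x points away from the robot across the line, y along it to the left. Nothing stands within 150 mm beyond its far edge in front of the cases.
- tin: Open green tin, 54 mm across, 50 mm tall, standing between the two cases; origin at the centre of its underside. Leave alone.
- coil: Copper ring coil, 52 mm across, 32 mm tall, lying flat between the two cases; origin at the centre of its underside. Leave alone.
- driver: Screwdriver, 190 mm long, lying at the right; origin at the middle of its underside. Leave alone.
- board: Green circuit board with components, 150 x 90 mm, 36 mm tall, lying at the left; origin at the centre of its underside. Leave alone.
- meter: Red hand multimeter, 155 x 80 mm, 44 mm tall, lying at the right; origin at the centre of its underside. Leave alone.
- flux: Small jar, 40 mm across, 75 mm tall, at the left; origin at the centre of its underside. Leave alone.
- heatsink: Finned aluminium heat sink, 45 x 30 mm, 27 mm tall, between the two cases; origin at the centre of its underside. Leave alone.

How it is judged (in metres and radians):
On the way, in this order (a step that is already met when the one before it is completed fails the run):
1. the left case lies on its near broad face, tipped towards the robot (((world y of case_a_mid above 0 m and angle between case_a's own x axis and vertical below 0.15 rad and angle between case_b's own z axis and vertical below 0.35 rad) or (world y of case_b_mid above 0 m and angle between case_b's own x axis and vertical below 0.15 rad and angle between case_a's own z axis and vertical below 0.35 rad))), for 0.2 s.
2. the right case lies the same way too (angle between each of case_a, case_b's own x axis and vertical below 0.15 rad), for 0.2 s.
3. the stamped case lies wholly beyond the dispatch line (angle between case_a's own x axis and vertical below 0.15 rad and x of each of corner_top_l, corner_top_r, corner_foot_l, corner_foot_r in the frame of line above -0.003 m), for 0.2 s.
At the end, for the whole second after the job is handed in: Both cases lie at rest on their near broad faces on the bench (within 0.15 rad); all four outline corners of the stamped one are beyond the far edge of the line (3 mm allowed), and the centre of the other is at least 50 mm short of that edge (all of step 3 and angle between case_b's own x axis and vertical below 0.15 rad and x of case_b_mid in the frame of line below -0.05 m and linear speed of each of case_a, case_b below 0.02 m/s and height (world z) of each of case_a_mid, case_b_mid below 0.034 m); the robot touches nothing.
It fails at once if a case is lifted or carried off the bench ((height (world z) of case_a_mid above 0.08 m or (angle between case_a's own z axis and vertical below 0.15 rad and height (world z) of case_a_mid above 0.068 m) or (angle between case_a's own x axis and vertical below 0.15 rad and height (world z) of case_a_mid above 0.047 m)) or (height (world z) of case_b_mid above 0.08 m or (angle between case_b's own z axis and vertical below 0.15 rad and height (world z) of case_b_mid above 0.068 m) or (angle between case_b's own x axis and vertical below 0.15 rad and height (world z) of case_b_mid above 0.047 m))).
It fails at once if the unstamped case is pushed onto the line (its centre within 30 mm of the far edge or beyond) (x of case_b_mid in the frame of line above -0.03 m).
It fails at once if another thing on the bench is moved by more than 25 mm (distance of any of tin, coil, driver, board, meter, flux, heatsink from where it was at the start of the episode above 0.025 m).
It also fails if it takes over 58 s, if anything falls off the work surface, if the arm or the gripper's body presses on something with over 40 N, if the wrist force passes 120 N, or if a joint passes its speed limit or range.

## Robot

A 6-joint arm with a two-finger parallel gripper is mounted at the origin on the work surface. World frame = base frame: x ahead of the robot, y to its left, z up, the work surface at z = 0. Lengths are in mm, angles in rad, forces in N, time in s.
With the tool pointing down it reaches from about 300 to 775 mm from the base axis. Payload 14.6 kg.
Tool frame: the origin (TCP) lies on the mounting face of the last link; the fingertips stand 199 mm ahead of it and the grasp point (between the pads) lies 180 mm ahead of it; z points along the fingers, y is the line along which they close (so a half turn about z gives the same grasp; the last joint's range is limited). The gripper opens to 94 mm and grips with 3 to 60 N. Pads are 16 mm wide; open, the fingers measure 119 mm over their backs; the gripper's body (75 mm by 177 mm) begins 78 mm behind the grasp point.
Start: joints at [-1.39, 0.3, 1.521, -0, 1.321, -0.067], TCP at [134.893, -533.193, 404.646] pointing down, gripper open.
Joint ranges: [-3.03, 3.03], [-0.79, 2.21], [0.23, 2.52], [-1.04, 4.18], [0, 3.07], [-2.55, 2.55]. Speed limits (rad/s): [2.22, 2.22, 2.57, 3.14, 3.14, 3.14].

## Interface

Orientations are given as [roll, pitch, yaw] about the fixed x, y, z axes, in that order (R = Rz(yaw) Ry(pitch) Rx(roll)).
In Python, from cell import manip gives the robot as it stands. The module is installed in compiled form; this text tells all that it offers.
- The arm moves only by the shell command python3 -m creep 'ROWS' [FORCE]. ROWS is a JSON object of lists of equal length, an entry for each row: "slide": the shift along the world's x, y, z in cm, a list of three; "turn": the turn about the world's z in rad; "claw": the opening, from 0 (shut) to 1 (fully open). A call has 1 to 8 rows; each row shifts and turns the commanded pose from where the row before left it; what a row does not reach is not made up. A row lasts 1/8 s, in which the tool goes at most 62.5 mm and 10.7 degrees, less where a joint would pass 70% of its speed; a pose out of reach is approached as far as the arm can. A call with a gripper value outside its range is refused whole. The fingers move at their own pace and stop on an object; FORCE is the grip in N (left out, the last holds). Time passes only in rows, so rows that do not move let the fingers close. It gives the time, the measured TCP pose, the force, the opening and the grip force at its end, in the units of the state.
- manip.read_state(): the state, without advancing time (a new reading comes with each control period).
- manip.camera(name): name is "scene" or "top" or "wrist"; returns (picture, depth): 480x640x3 uint8, red, green, blue; 480x640 float32, mm along the optical axis (not along the pixel's ray), 0 where there is no reading.
- manip.calibration(name): a dict with "intrinsics" (3x3 intrinsics, pixels), "pose" (4x4, takes a point from camera to world coordinates). Camera axes: x right, y up, looking along -z (the intrinsics and any distortion apply to the point x, -y, -z); pixel columns grow to the right and rows downward; lengths in mm; the calibration is good to about 2 mm. A picture is of the moment at which its call begins: read the wrist's pose just before it. calibration takes no time and is no camera call; for the wrist camera it gives the pose at the moment of the call.
- manip.sign_off(): hands the job in; it is judged then, once.
Trained networks look in the newest picture that a camera, given by its name, has taken for a name from the list of things; names that differ only in an ending like _2 or _b are one class to them, and where a whole thing is asked for, a point or a joint stands for the part that bears it (a point fixed in the world has none). Each returns a list of dicts, best first, with "score" (0 to 1); they miss things now and then, are a little off and sometimes report something else, mostly with a low value. They report only what shows in the picture. A call takes as long as a camera call.
- manip.cut_out(query, camera): "mask" (480x640 bool, what is visible of it) and "position" ([column, row] in pixels, amid what is visible of it).
The state is a dict: "clock": time; "joints": joint angles; "qd": joint speeds; "effort": joint torques, N m; "eef_pos": TCP position; "eef_rot": TCP orientation; "wrist_force": force on the tool from outside, world axes, zero at the start; "moment": the same for the moment, N m; "finger_gap": finger opening in mm; "finger_force": force on a finger pad.
Only numpy, scipy, OpenCV 4.12 (cv2) and the standard library are available. Lean on these libraries where they do the work, as an engineer would, in place of code of your own. Each camera call takes 0.05 s, during which the arm holds its last target. There are 200 camera calls.

## Working session

There is one attempt and no reset: what is moved stays moved. The work goes in short steps, Python scripts to look and compute and a shell command to move; the robot and the scene stay as the last step left them, time stands still between calls to the robot, and variables do not carry over. Pictures are saved under pics/ and viewed, at most 10 in all, crops included, and the job is handed in when it is done.

```bash
mkdir -p pics && cat > h.py <<'E'
import numpy as np, cv2
from cell import manip
def pts(cam, depth, mask=None):
    c=manip.calibration(cam);K=np.array(c["intrinsics"]);T=np.array(c["pose"])
    v,u=np.nonzero((depth>0) if mask is None else (mask&(depth>0)))
    d=depth[v,u];x=(u-K[0,2])/K[0,0]*d;y=(v-K[1,2])/K[1,1]*d
    return (T@np.stack([x,-y,-d,np.ones_like(d)]))[:3].T
E
python3 - <<'E'
from h import *
s=manip.read_state();print(s)
for cam in ("scene","top"):
    im,d=manip.camera(cam);cv2.imwrite(f"pics/{cam}0.png",im[:,:,::-1])
    print(cam,np.array(manip.calibration(cam)["pose"]).round(2).tolist())
    for n in ["case_a","line","tin","coil","driver","board","meter","flux","heatsink"]:
        for r in manip.cut_out(n,cam)[:3]:
            p=pts(cam,d,r["mask"])
            if len(p): print(n,round(r["score"],2),np.round(r["position"]),len(p),np.percentile(p,[2,50,98],axis=0).round(0).tolist())
E
```

```text
{'clock': 0.0, 'joints': array([-1.38959986e+00,  3.00502197e-01,  1.52160903e+00, -2.03515124e-05,
        1.32066875e+00, -6.65912626e-02]), 'qd': array([ 9.84339606e-08,  1.17199265e-03,  1.19989411e-03, -6.02901597e-04,
        3.36895623e-04,  1.94118636e-04]), 'effort': array([ 2.57805994e-03, -5.31800795e+01, -3.52732444e+01,  7.09005701e-02,
        2.44830572e-02, -1.25249289e-04]), 'eef_pos': array([ 134.88775418, -533.17078394,  404.05730177]), 'eef_rot': array([-3.14040664e+00, -5.93388464e-05,  2.47792748e-01]), 'wrist_force': array([ 0.22807137,  0.32861138, -0.3929651 ]), 'moment': array([ 0.00702516,  0.03464128, -0.02159329]), 'finger_force': 0.0, 'finger_gap': 94.02250428406835}
scene [[-0.08, -0.68, 0.73, 1204.25], [1.0, -0.06, 0.05, 80.46], [0.01, 0.73, 0.68, 741.22], [0.0, 0.0, 0.0, 1.0]]
case_a 0.96 [222. 264.] 2587 [[538.0, -205.0, 7.0], [584.0, -150.0, 83.0], [596.0, -104.0, 112.0]]
case_a 0.62 [375. 282.] 2811 [[541.0, 115.0, 1.0], [593.0, 164.0, 83.0], [607.0, 218.0, 112.0]]
line 0.87 [302. 324.] 2875 [[641.0, -323.0, -2.0], [653.0, 25.0, 1.0], [663.0, 349.0
[... 2531 characters left out ...]
, 438.0, 9.0], [651.0, 487.0, 40.0]]
board 0.31 [246. 217.] 1735 [[537.0, 117.0, 13.0], [560.0, 165.0, 110.0], [598.0, 214.0, 115.0]]
meter 0.88 [512. 232.] 2771 [[541.0, -451.0, 11.0], [612.0, -408.0, 37.0], [689.0, -371.0, 46.0]]
meter 0.34 [323. 213.] 441 [[600.0, -23.0, 1.0], [622.0, 0.0, 32.0], [646.0, 23.0, 37.0]]
flux 0.63 [130. 292.] 420 [[376.0, 373.0, 18.0], [392.0, 386.0, 73.0], [410.0, 409.0, 80.0]]
flux 0.43 [395. 239.] 1762 [[528.0, -198.0, 15.0], [551.0, -150.0, 110.0], [589.0, -102.0, 115.0]]
heatsink 0.9 [325. 249.] 326 [[516.0, -26.0, 2.0], [533.0, -3.0, 22.0], [552.0, 19.0, 31.0]]
heatsink 0.23 [328. 214.] 462 [[600.0, -23.0, -1.0], [622.0, 0.0, 32.0], [650.0, 23.0, 37.0]]
```

View pictures.

```bash
python3 - <<'E'
from h import *
im,d=manip.camera("top");P=None
for r in manip.cut_out("case_a","top")[:2]:
    p=pts("top",d,r["mask"]);p=p[(p[:,2]>103)]
    print(cv2.minAreaRect(p[:,:2].astype(np.float32)),len(p))
m=[r for r in manip.cut_out("line","top")][0]["mask"]
p=pts("top",d,m);p=p[p[:,2]<10]
print(cv2.minAreaRect(p[:,:2].astype(np.float32)), np.polyfit(p[:,1],p[:,0],1))
E
```

```text
((571.5881958007812, 168.24989318847656), (56.53419876098633, 100.50289154052734), 11.277325630187988) 1265
((560.9688110351562, -152.35787963867188), (100.12294006347656, 56.18360900878906), 79.36544799804688) 1271
((653.0347290039062, 14.623138427734375), (699.0645141601562, 24.80974578857422), 89.98554992675781) [2.25258307e-03 6.52919616e+02]
```

View pics/top0.png

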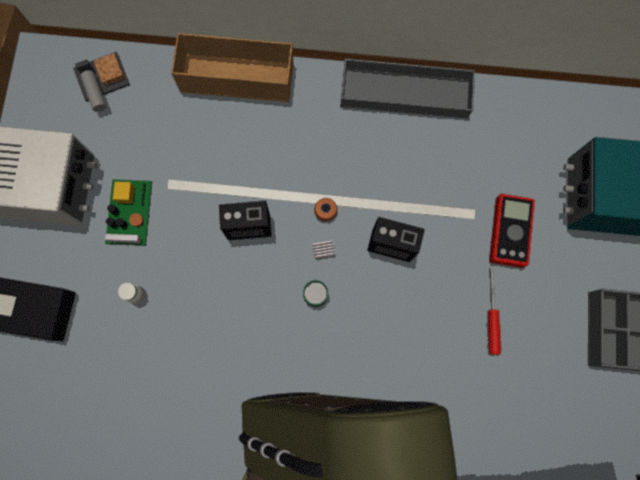

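View pics/scene0.png

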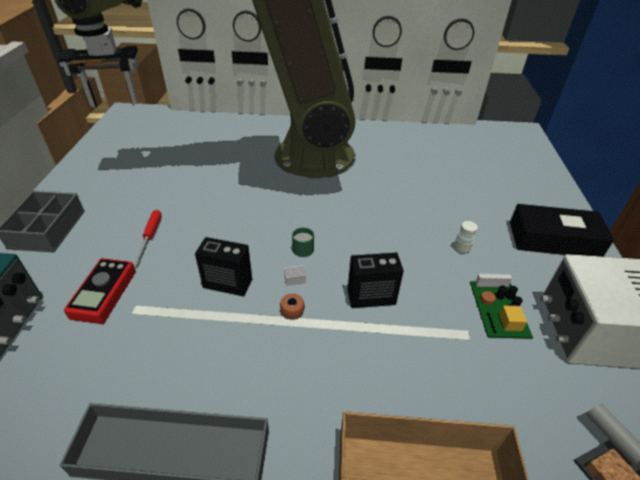

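The top view shows the left case at about px (245,220) and the right case at (396,240). Both are turned about ±11° outward. The white line runs from (168,185) to (475,213), and the area beyond it is free.

```bash
python3 -m creep '{"slide":[[3.3,4.75,0],[3.3,4.75,0],[3.3,4.75,0],[3.3,4.75,0],[3.3,4.75,0],[3.3,4.75,0],[3.3,4.75,0],[3.3,4.75,0]],"turn":[-0.05,0,0,0,0,0,0,0],"claw":[0.5,0.5,0.5,0.5,0.5,0.5,0.5,0.5]}' && python3 -m creep '{"slide":[[3.3,4.75,0],[3.3,4.75,0],[3.3,4.75,0],[3.3,4.75,0],[3.3,4.75,0],[3.3,4.75,0],[3.3,4.75,0],[0,0,0]],"turn":[0,0,0,0,0,0,0,0],"claw":[0.5,0.5,0.5,0.5,0.5,0.5,0.5,0.5]}'
```

```text
clock: 2.15
eef_pos: [399.6, -151.4, 405.0]
eef_rot: [3.141, -0.001, 0.198]
wrist_force: [1.1, -0.7, 0.5]
finger_gap: 47.2
finger_force: 0.0
clock: 3.15
eef_pos: [630.8, 182.2, 402.8]
eef_rot: [-3.141, 0.002, 0.201]
wrist_force: [0.2, -0.5, -0.6]
finger_gap: 47.2
finger_force: 0.0
```

```bash
python3 -m creep '{"slide":[[0,0,-4],[0,0,-4],[0,0,-3],[0,0,0],[-1,-0.2,0],[-0.8,-0.16,0],[-0.5,-0.1,0],[-0.5,-0.1,0]],"turn":[0,0,0,0,0,0,0,0],"claw":[0.5,0.5,0.5,0.5,0.5,0.5,0.5,0.5]}' && python3 -m creep '{"slide":[[-0.5,-0.1,0],[-0.5,-0.1,0],[-0.5,-0.1,0],[-0.5,-0.1,0],[-0.5,-0.1,0],[-0.5,-0.1,0],[-0.5,-0.1,0],[0,0,0]],"turn":[0,0,0,0,0,0,0,0],"claw":[0.5,0.5,0.5,0.5,0.5,0.5,0.5,0.5]}'
python3 - <<'E'
from h import *
im,d=manip.camera("scene");cv2.imwrite("pics/s1.png",im[150:400,150:550,::-1].repeat(2,0).repeat(2,1))
for r in manip.cut_out("case_a","scene")[:2]:
    p=pts("scene",d,r["mask"]);print(round(r["score"],2),r["position"],np.percentile(p,[2,50,98],axis=0).round(0).tolist())
E
```

```text
clock: 4.15
eef_pos: [601.7, 173.7, 295.5]
eef_rot: [-3.142, -0.002, 0.198]
wrist_force: [1.3, 0.2, 1.8]
finger_gap: 47.4
finger_force: 0.9
clock: 5.15
eef_pos: [566.6, 166.7, 294.6]
eef_rot: [-3.142, 0.0, 0.198]
wrist_force: [-0.1, -0.4, -0.6]
finger_gap: 47.0
finger_force: 0.0
0.82 [220.2, 263.9] [[539.0, -203.0, 7.0], [584.0, -149.0, 83.0], [596.0, -104.0, 112.0]]
0.79 [371.9, 272.2] [[509.0, 108.0, 32.0], [562.0, 158.0, 71.0], [591.0, 211.0, 120.0]]
```

View pics/s1.png

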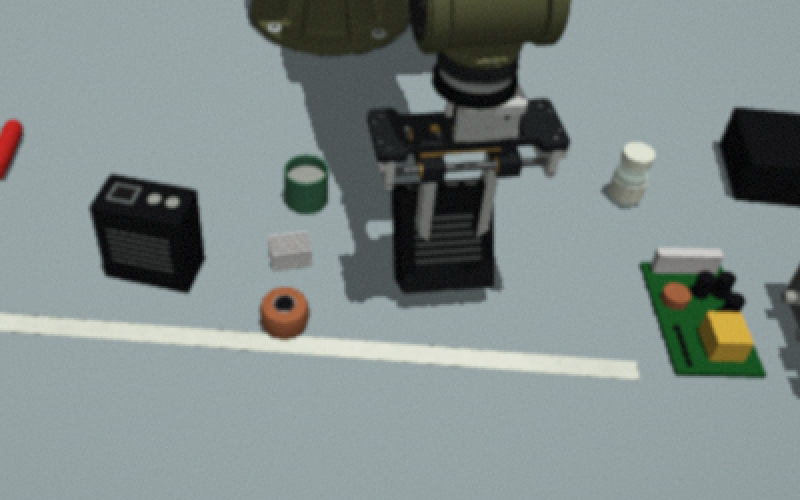

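The left case at px (443,235) is leaning towards the robot with both fingers on its far face, so I keep pulling.

```bash
python3 -m creep '{"slide":[[-0.6,-0.12,0],[-0.6,-0.12,0],[-0.6,-0.12,0],[-0.6,-0.12,0],[-0.6,-0.12,0],[0,0,0],[0,0,0],[0,0,0]],"turn":[0,0,0,0,0,0,0,0],"claw":[0.5,0.5,0.5,0.5,0.5,0.5,0.5,0.5]}'
python3 - <<'E'
from h import *
im,d=manip.camera("scene");cv2.imwrite("pics/s2.png",im[150:400,150:550,::-1].repeat(2,0).repeat(2,1))
for r in manip.cut_out("case_a","scene")[:2]+manip.cut_out("stamp","scene")[:2]:
    p=pts("scene",d,r["mask"]);print(round(r["score"],2),r["position"],np.percentile(p,[2,50,98],axis=0).round(0).tolist())
E
```

```text
clock: 6.25
eef_pos: [537.0, 160.7, 294.6]
eef_rot: [-3.142, -0.0, 0.198]
wrist_force: [0.6, 0.0, -0.9]
finger_gap: 47.3
finger_force: 0.0
0.93 [222.6, 266.7] [[533.0, -206.0, 2.0], [583.0, -150.0, 83.0], [596.0, -103.0, 112.0]]
0.71 [369.3, 268.1] [[437.0, 96.0, 6.0], [522.0, 151.0, 54.0], [549.0, 203.0, 58.0]]
0.69 [368.1, 261.3] [[436.0, 96.0, 5.0], [521.0, 152.0, 54.0], [549.0, 204.0, 58.0]]
```

View pics/s2.png

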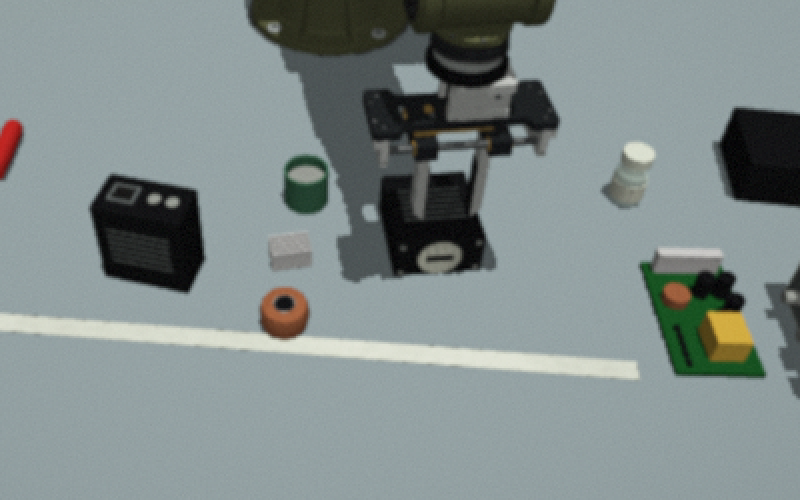

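The left case lies flat (top at z≈55), and the stamp shows at px (440,257), so it is the stamped one. Next is the right case.

```bash
python3 -m creep '{"slide":[[0,0,4],[0,0,4],[1.5,-5.4,2.5],[1.5,-5.4,0],[1.5,-5.4,0],[1.5,-5.4,0],[1.5,-5.4,0],[0.8,-5.4,0]],"turn":[0,0,-0.1,-0.1,-0.1,-0.084,0,0],"claw":[0.5,0.5,0.5,0.5,0.5,0.5,0.5,0.5]}' && python3 -m creep '{"slide":[[0,0,0],[0,0,-4],[0,0,-4],[0,0,-2.5],[0,0,0]],"turn":[0,0,0,0,0],"claw":[0.5,0.5,0.5,0.5,0.5]}'
```

```text
clock: 7.4
eef_pos: [620.2, -165.2, 399.5]
eef_rot: [-3.142, 0.0, -0.186]
wrist_force: [0.2, -0.2, -0.7]
finger_gap: 47.2
finger_force: 0.0
clock: 8.02
eef_pos: [619.7, -162.4, 293.0]
eef_rot: [-3.141, 0.003, -0.185]
wrist_force: [0.4, 0.0, -0.4]
finger_gap: 46.9
finger_force: 0.0
```

```bash
python3 -m creep '{"slide":[[-1,0.18,0],[-0.8,0.15,0],[-0.5,0.1,0],[-0.5,0.1,0],[-0.5,0.09,0],[-0.5,0.09,0],[-0.5,0.09,0],[-0.5,0.09,0]],"turn":[0,0,0,0,0,0,0,0],"claw":[0.5,0.5,0.5,0.5,0.5,0.5,0.5,0.5]}' && python3 -m creep '{"slide":[[-0.6,0.11,0],[-0.6,0.11,0],[-0.6,0.11,0],[-0.6,0.11,0],[-0.6,0.11,0],[-0.6,0.11,0],[-0.6,0.11,0],[-0.6,0.11,0]],"turn":[0,0,0,0,0,0,0,0],"claw":[0.5,0.5,0.5,0.5,0.5,0.5,0.5,0.5]}' && python3 -m creep '{"slide":[[0,0,0],[0,0,2],[0,0,4],[0,0,4.5],[0,0,0]],"turn":[0,0,0,0,0],"claw":[0.5,0.5,0.5,0.5,0.5]}'
python3 - <<'E'
from h import *
im,d=manip.camera("scene");cv2.imwrite("pics/s3.png",im[150:400,150:550,::-1].repeat(2,0).repeat(2,1))
im,d=manip.camera("top")
for r in manip.cut_out("case_a","top")[:2]:
    p=pts("top",d,r["mask"]);print(round(r["score"],2),r["position"],np.percentile(p,[2,50,98],axis=0).round(0).tolist())
    p=p[(p[:,2]>45)&(p[:,2]<65)];print(cv2.minAreaRect(p[:,:2].astype(np.float32)),len(p))
E
```

```text
clock: 9.02
eef_pos: [571.5, -154.3, 294.6]
eef_rot: [-3.142, 0.0, -0.186]
wrist_force: [0.6, 0.7, 0.3]
finger_gap: 47.2
finger_force: 0.5
clock: 10.02
eef_pos: [523.5, -145.5, 294.7]
eef_rot: [-3.142, -0.0, -0.186]
wrist_force: [-0.4, -0.7, 0.3]
finger_gap: 46.8
finger_force: 0.0
clock: 10.65
eef_pos: [524.1, -145.6, 403.0]
eef_rot: [3.141, -0.006, -0.186]
wrist_force: [0.4, 0.6, 0.3]
finger_gap: 47.0
finger_force: 0.0
0.91 [248.5, 259.8] [[430.0, 100.0, 22.0], [484.0, 150.0, 56.0], [542.0, 202.0, 61.0]]
((487.89794921875, 152.45651245117188), (112.24763488769531, 100.66393280029297), 10.682727813720703) 2390
0.6 [129.8, 290.0] [[375.0, 374.0, 1.0], [393.0, 386.0, 73.0], [416.0, 420.0, 80.0]]
((392.6665954589844, 383.4312744140625), (18.48130226135254, 37.55118942260742), 75.47816467285156) 71
```

View pics/s3.png

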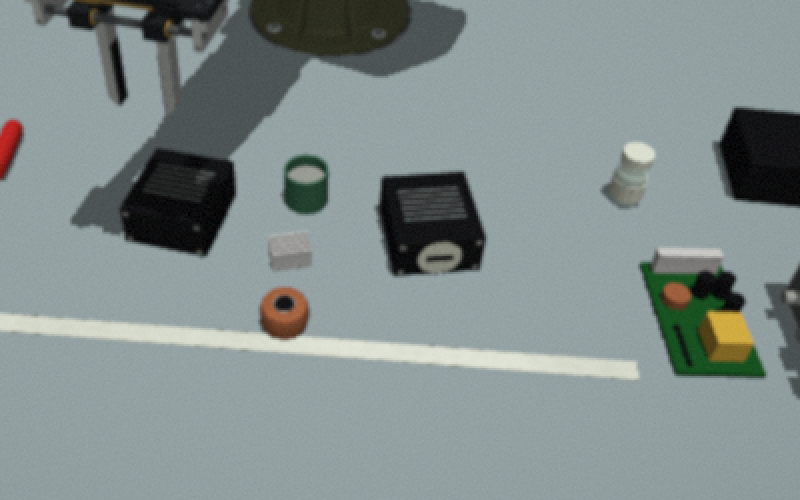

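Both cases lie flat. The left one shows the stamp at px (440,257) and the right one at (180,200) shows only screws. I go behind the stamped case to push it.

```bash
python3 -m creep '{"slide":[[-2.06,4.7,0],[-2.06,4.7,0],[-2.06,4.7,0],[-2.06,4.7,0],[-2.06,4.7,0],[-2.06,4.7,0],[0,0,0],[0,0,-4]],"turn":[0.1,0.1,0.1,0.072,0,0,0,0],"claw":[0.5,0.5,0.5,0.5,0.5,0.5,0.5,0.5]}' && python3 -m creep '{"slide":[[0,0,-4],[0,0,-4],[0,0,-3.5],[0,0,-2.4],[0,0,0]],"turn":[0,0,0,0,0],"claw":[0.5,0.5,0.5,0.5,0.5]}'
```

```text
clock: 11.8
eef_pos: [400.7, 136.5, 360.1]
eef_rot: [-3.142, -0.003, 0.187]
wrist_force: [0.5, -0.4, -0.4]
finger_gap: 47.1
finger_force: 0.0
clock: 12.42
eef_pos: [400.0, 135.6, 218.9]
eef_rot: [3.141, 0.005, 0.185]
wrist_force: [0.5, -0.2, 0.5]
finger_gap: 47.1
finger_force: 0.0
```

```bash
python3 -m creep '{"slide":[[1,0.19,0],[1,0.19,0],[0.6,0.11,0],[0.6,0.11,0],[0.8,0.15,0],[1,0.19,0],[1,0.19,0],[1,0.19,0]],"turn":[0,0,0,0,0,0,0,0],"claw":[0.5,0.5,0.5,0.5,0.5,0.5,0.5,0.5]}' && python3 -m creep '{"slide":[[1,0.19,0],[1,0.19,0],[1,0.19,0],[1,0.19,0],[1,0.19,0],[1,0.19,0],[1,0.19,0],[1,0.19,0]],"turn":[0,0,0,0,0,0,0,0],"claw":[0.5,0.5,0.5,0.5,0.5,0.5,0.5,0.5]}' 
python3 - <<'E'
from h import *
im,d=manip.camera("top")
for r in manip.cut_out("case_a","top")[:2]:
    p=pts("top",d,r["mask"]);p=p[(p[:,2]>45)&(p[:,2]<65)];print(round(r["score"],2),r["position"],cv2.minAreaRect(p[:,:2].astype(np.float32)),len(p))
E
```

```text
clock: 13.42
eef_pos: [470.8, 149.8, 220.8]
eef_rot: [3.142, 0.0, 0.186]
wrist_force: [-6.1, -0.7, 4.9]
finger_gap: 47.1
finger_force: 2.8
clock: 14.42
eef_pos: [550.8, 164.9, 220.8]
eef_rot: [3.142, 0.0, 0.186]
wrist_force: [-5.3, -0.5, 4.3]
finger_gap: 47.0
finger_force: 2.9
0.94 [383.5, 281.5] ((479.2394714355469, -138.94052124023438), (100.27134704589844, 112.17799377441406), 80.29354858398438) 2443
0.65 [265.8, 194.9] ((625.1685791015625, 130.77972412109375), (100.49464416503906, 6.929657459259033), 10.991005897521973) 79
```

```bash
python3 -m creep '{"slide":[[1,0.19,0],[1,0.19,0],[1,0.19,0],[1,0.19,0],[1,0.19,0],[1,0.19,0],[1,0.19,0],[1,0.19,0]],"turn":[0,0,0,0,0,0,0,0],"claw":[0.5,0.5,0.5,0.5,0.5,0.5,0.5,0.5]}' && python3 -m creep '{"slide":[[1,0.19,0],[1,0.19,0],[1,0.19,0],[0.8,0.15,0],[0.5,0.09,0],[0.3,0.06,0],[0,0,0]],"turn":[0,0,0,0,0,0,0],"claw":[0.5,0.5,0.5,0.5,0.5,0.5,0.5]}' 
python3 - <<'E'
from h import *
for cam in ("scene","top"):
  im,d=manip.camera(cam)
  if cam=="scene": cv2.imwrite("pics/s4.png",im[150:400,150:550,::-1].repeat(2,0).repeat(2,1))
  for r in manip.cut_out("case_a",cam)[:2]:
    p=pts(cam,d,r["mask"]);p=p[(p[:,2]>45)&(p[:,2]<65)];print(round(r["score"],2),r["position"],cv2.minAreaRect(p[:,:2].astype(np.float32)),len(p))
E
```

```text
clock: 15.52
eef_pos: [631.0, 180.1, 220.6]
eef_rot: [-3.142, 0.0, 0.186]
wrist_force: [-2.3, 1.1, -0.5]
finger_gap: 46.6
finger_force: 0.8
clock: 16.4
eef_pos: [676.4, 188.7, 220.8]
eef_rot: [-3.142, -0.001, 0.186]
wrist_force: [1.0, -0.0, -0.1]
finger_gap: 47.2
finger_force: 0.0
0.92 [239.0, 250.1] ((479.7684326171875, -141.1805419921875), (101.06362915039062, 113.49495697021484), 80.51183319091797) 1550
0.9 [395.3, 363.2] ((741.7814331054688, 197.58680725097656), (111.24021911621094, 98.99772644042969), 10.48901081085205) 2960
0.57 [383.9, 279.8] ((479.1955871582031, -138.994873046875), (100.36646270751953, 111.52803802490234), 80.69802856445312) 2455
0.43 [361.3, 199.6] ((0.0, 0.0), (0.0, 0.0), 0.0) 0
```

View pics/s4.png

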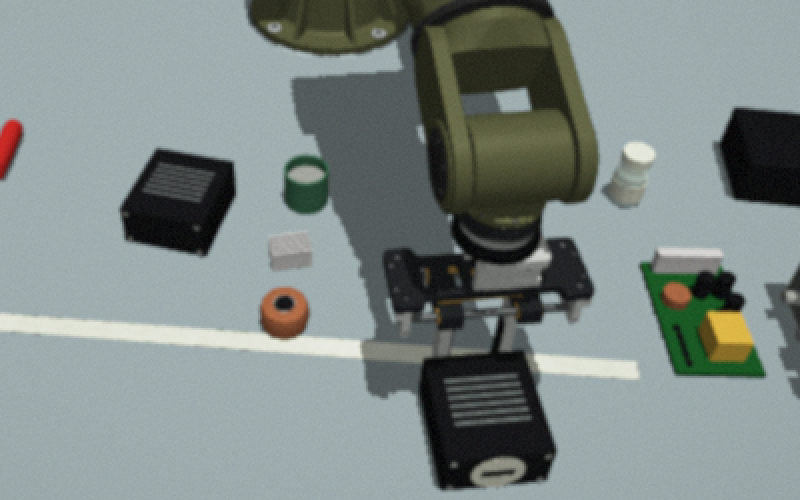

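The stamped case at px (485,420) lies beyond the line, with its near corner about 10 mm past the far edge. I back off and check.

```bash
python3 -m creep '{"slide":[[-2,-0.4,0],[-3,-0.6,0],[0,0,4],[0,0,5],[-4,0,4],[-4,0,0],[-4,0,0],[-4,0,0]],"turn":[0,0,0,0,0,0,0,0],"claw":[0.5,0.5,0.5,0.5,0.5,0.5,0.5,0.5]}' && python3 -m creep '{"slide":[[-4,0,0],[-4,0,0],[0,0,0],[0,0,0]],"turn":[0,0,0,0],"claw":[0.5,0.5,0.5,0.5]}'
python3 - <<'E'
from h import *
for cam in ("scene","top"):
  im,d=manip.camera(cam)
  for r in manip.cut_out("case_a",cam)[:2]:
    p=pts(cam,d,r["mask"]);p=p[(p[:,2]>45)&(p[:,2]<65)]
    b=cv2.minAreaRect(p[:,:2].astype(np.float32));print(round(r["score"],2),b,cv2.boxPoints(b)[:,0].min())
  for n in ["line","tin","coil","driver","board","meter","flux","heatsink"]:
    r=manip.cut_out(n,cam)
    if r: p=pts(cam,d,r[0]["mask"]);print(n,round(r[0]["score"],2),np.percentile(p,[2,50,98],axis=0).round(0)[:,:2].tolist())
E
```

```text
clock: 17.6
eef_pos: [464.8, 178.6, 350.9]
eef_rot: [-3.141, -0.001, 0.186]
wrist_force: [0.2, 0.1, 0.2]
finger_gap: 47.3
finger_force: 0.0
clock: 18.1
eef_pos: [386.7, 178.8, 351.1]
eef_rot: [-3.141, -0.001, 0.186]
wrist_force: [0.2, -0.1, 0.1]
finger_gap: 47.1
finger_force: 0.0
0.95 ((741.4923706054688, 197.81866455078125), (111.51292419433594, 99.64364624023438), 10.787164688110352) 677.3965
0.78 ((479.66961669921875, -140.7138671875), (100.57539367675781, 112.65312194824219), 80.65069580078125) 415.9219
line 0.52 [[430.0, -194.0], [504.0, -137.0], [540.0, -86.0]]
tin 0.69 [[409.0, -22.0], [448.0, 3.0], [462.0, 28.0]]
coil 0.83 [[601.0, -24.0], [635.0, -1.0], [650.0, 21.0]]
driver 0.83 [[350.0, -395.0], [412.0, -381.0], [522.0, -373.0]]
board 0.89 [[510.0, 395.0], [583.0, 435.0], [652.0, 482.0]]
meter 0.94 [[550.0, -452.0], [634.0, -404.0], [696.0, -373.0]]
flux 0.57 [[380.0, 371.0], [408.0, 386.0], [415.0, 409.0]]
heatsink 0.59 [[517.0, -30.0], [542.0, -5.0], [553.0, 18.0]]
0.77 ((479.22576904296875, -138.81253051757812), (99.97119903564453, 110.42700958251953), 80.3897476196289) 416.44226
0.65 ((740.5278930664062, 200.69895935058594), (112.15181732177734, 100.79341888427734), 10.790186882019043) 676.0085
line 0.69 [[642.0, -321.0], [653.0, 27.0], [664.0, 349.0]]
tin 0.88 [[409.0, -19.0], [434.0, 5.0], [458.0, 28.0]]
coil 0.85 [[600.0, -23.0], [623.0, -0.0], [646.0, 23.0]]
driver 0.95 [[348.0, -396.0], [399.0, -379.0], [524.0, -371.0]]
board 0.86 [[506.0, 397.0], [576.0, 438.0], [650.0, 485.0]]
meter 0.73 [[541.0, -452.0], [612.0, -408.0], [690.0, -371.0]]
heatsink 0.87 [[517.0, -26.0], [533.0, -4.0], [551.0, 19.0]]
```

The nearest corner is at x≈676 and the line's far edge is at about 664. Nothing else has moved.

```bash
python3 -c "
from cell import manip
print(manip.sign_off())"
```

```text
the job is handed in; nothing more can be done
None
```

I tipped both cases over towards the robot, left then right, and pushed the stamped left one about 12 mm past the line's far edge; the other lies well short, nothing else moved in the images, and I handed the job in at about 18 s (no verdict returned).

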